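# Stroke-test a two-stage air valve on the bench

## Task

Switch the air on: bring the yellow-ball lever along the zigzag slot of the blue gate from its red end into its green end and leave it there. Then press the valve's red palm plunger straight down, through its soft first stop and on to the stiff second stop at the bottom of its travel, hold it there for about a second without ramming it, and let it come fully back up. Leave the other things on the bench where they stand.

Things in the scene. Friction and masses are not known exactly. Their poses are not given: they have to be found in the camera images.
- gate: Gate box fixed to the bench: black housing, grey foot 150 x 126 mm, blue plate 136 (x) by 112 mm (y), its top 83 mm above the bench. Origin: centre of its underside, z up. The plate has a Z-shaped slot 18 mm wide in which the lever's 12 mm stalk runs and cannot leave. From above, the red end is at -x, +y, the green end at +x, -y, each with a coloured patch just beyond the slot's end.
- lever_knob (a point): Centre of the yellow ball, 34 mm in diameter, on the 12 mm steel stalk; 130 mm above the bench at mid-gate, 127 mm at the ends. The lever pivots 250 mm below the ball's centre, so the ball moves almost level. It moves with about 2 N and stays where it is left. It starts somewhere in the lane that ends at red.
- gate_red (a point): Where the ball's centre is with the lever in the red end: x -37, y +23 mm in the gate's frame (axes as the gate's). In that frame the ball's path is: from red along +x to x 0, y +23 mm; along -y to x 0, y -23 mm; along +x to green. It has about 4 mm of play to either side.
- gate_green (a point): Where the ball's centre is with the lever in the green end of the slot: x +37, y -23 mm in the gate's frame, 127 mm above the bench (axes as the gate's).
- valve: Valve fixed to the bench: gold block 80 x 70 mm, its top 85 mm above the bench, on a dark steel plate 100 x 90 x 12 mm. Origin: centre of its underside, z up. The plunger stands on the centre of its top.
- plunger_top (a point): Centre of the flat top of the red palm cap (50 mm in diameter, 12 mm thick), 133 mm above the bench when released. Under it a thin brass stem, then a steel sleeve 34 mm in diameter. Springs bring cap and sleeve back up when let go. Whole travel to the second stop: 22 mm.
- plunger (a joint): Travel of the red cap down to the sleeve, m: 0 released, 0.014 at the first stop, where it sits on the sleeve. Soft spring: 2 N rising to 5 N.
- sleeve (a joint): Travel of the steel sleeve (with the cap sitting on it) down into the block, m: 0 up, 0.008 at the second stop, which is solid. Starts to move when the push reaches about 8 N; 15 N at the second stop.
- bush: Loose flanged brass bush, flange 64 mm in diameter, 45 mm tall; bystander. Origin: centre of its underside.
- collar: Loose gold ring, 68 mm outside diameter, 22 mm tall; bystander. Origin: centre of its underside.
- spray: Loose white bottle with a black cap, 72 mm in diameter, 190 mm tall; bystander. Origin: centre of its underside.
- mug: Loose light blue mug, 80 mm in diameter, 95 mm tall, with a handle; bystander. Origin: centre of its underside.

How it is judged:
By the outcome, as a careful person would: the job done as asked, in the order asked, and still so for the second after the job is handed in, with the robot touching nothing.
It also fails if it takes over 51 s, if anything falls off the work surface, if the arm or the gripper's body presses on something with over 40 N, if the wrist force passes 120 N, or if a joint passes its speed limit or range.

## Robot

A 6-joint arm with a two-finger parallel gripper is mounted at the origin on the work surface. World frame = base frame: x ahead of the robot, y to its left, z up, the work surface at z = 0. Lengths are in mm, angles in rad, forces in N, time in s.
With the tool pointing down it reaches from about 300 to 850 mm from the base axis. Payload 5.4 kg.
Tool frame: the origin (TCP) lies midway between the tips of the shut fingers; the grasp point (between the pads) lies 19 mm behind it; z points along the fingers, y is the line along which they close (so a half turn about z gives the same grasp; the last joint's range is limited). The gripper opens to 85 mm and grips with 20 to 120 N. Pads are 22 mm wide; open, the fingers measure 114 mm over their backs; the gripper's body (76 mm by 85 mm) begins 54 mm behind the grasp point. The pads swing forward as they close: fully open they stand 13 mm farther back than shut.
Start: joints at [1.085, 0.158, 1.597, -0, 1.386, -0.21], TCP at [156.593, 553.249, 231.299] pointing down, gripper open.
Joint ranges: [-2.91, 2.91], [-0.94, 2.29], [0.18, 2.7], [-1.29, 4.43], [0.17, 2.64], [-3, 3]. Speed limits (rad/s): [2.57, 2.57, 3.14, 3.14, 3.14, 3.14].

## Interface

Orientations are given as a unit quaternion [x, y, z, w].
In Python, from bench import ctrl gives the robot as it stands. Calls block until the motion is done:
- ctrl.reach(position, orientation): joint-space move of the TCP to a pose.
- ctrl.movel(position, velocity=150, frame=None, threshold=None): straight line of the TCP; frame=None keeps the orientation; velocity is the mean speed in mm/s. With threshold (N) it stops when the force on the tool has changed by that much, and returns True; else False.
- ctrl.move_joints(angles): joint-space move.
- ctrl.gripper_to(opening, f_grip=None): finger opening in mm; f_grip is the grip in N (None keeps the last); returns when the fingers have stopped.
- ctrl.pause(seconds).
- ctrl.inverse_kinematics(position, orientation): joint angles nearest the present ones, or None.
- ctrl.get_obs(): the state.
- ctrl.camera(name): name is "scene" or "top" or "wrist"; returns (picture, depth): 420x560x3 uint8, blue, green, red; 420x560 float32, mm along the optical axis (not along the pixel's ray), 0 where there is no reading.
- ctrl.camera_info(name): a dict with "intrinsics" (3x3 intrinsics, pixels), "k1" (the pictures are not rectified: a ray, as slopes to the right and down, at radius r is drawn at 1 + k1 r^2 times it, then the intrinsics apply), "xyz" and "rotation" of the camera in the world. Camera axes: x right, y down, z forward; pixel columns grow to the right and rows downward; lengths in mm; the calibration is good to about 2 mm. A picture is of the moment at which its call begins: read the wrist's pose just before it. camera_info takes no time and is no camera call; for the wrist camera it gives the pose at the moment of the call.
A pose or a line that the arm cannot do raises ctrl.PlanningError and nothing moves.
- ctrl.hand_in(): hands the job in; it is judged then, once.
Trained networks look in the newest picture that a camera, given by its name, has taken for a name from the list of things; names that differ only in an ending like _2 or _b are one class to them, and where a whole thing is asked for, a point or a joint stands for the part that bears it (a point fixed in the world has none). Each returns a list of dicts, best first, with "confidence" (0 to 1); they miss things now and then, are a little off and sometimes report something else, mostly with a low value. They report only what shows in the picture. A call takes as long as a camera call.
- ctrl.find_in(camera, target): "at" ([x, y, z] in mm, in the coordinates of the camera as it stood for that picture, good to about 4 mm: the middle of the surface that is visible of it).
The state is a dict: "clock": time; "q": joint angles; "dq": joint speeds; "tau": joint torques, N m; "eef_pos": TCP position; "eef_rot": TCP orientation; "force": force on the tool from outside, world axes, zero at the start; "torque": the same for the moment, N m; "gripper_width": finger opening in mm; "grip_force": force on a finger pad.
Only numpy, scipy, OpenCV 4.12 (cv2) and the standard library are available. Lean on these libraries where they do the work, as an engineer would, in place of code of your own. Each camera call takes 0.05 s, during which the arm holds its last target. There are 200 camera calls.

## Working session

There is one attempt and no reset: what is moved stays moved. The work goes in short steps, each a Python script; the robot and the scene stay as the last script left them, time stands still between calls to the robot, and variables do not carry over. Pictures are saved under pics/ and viewed, at most 10 in all, crops included, and the job is handed in when it is done.

```bash
mkdir -p pics; cat > h.py <<'E'
import numpy as np, cv2
from bench import ctrl
def w(cam,p,info=None):
    i=info or ctrl.camera_info(cam); return np.array(i["rotation"])@np.array(p)+np.array(i["xyz"])
def cloud(cam,d,info=None):
    i=info or ctrl.camera_info(cam); K=np.array(i["intrinsics"],float)
    v,u=np.mgrid[:d.shape[0],:d.shape[1]]
    x=(u-K[0,2])/K[0,0]; y=(v-K[1,2])/K[1,1]; a,b=x.copy(),y.copy()
    for _ in range(8):
        s=1+i["k1"]*(a*a+b*b); a,b=x/s,y/s
    P=np.stack([a*d,b*d,d],-1)
    return P@np.array(i["rotation"]).T+np.array(i["xyz"])
E
python3 - <<'E'
from h import *
for c in ("top","scene"):
    p,d=ctrl.camera(c); cv2.imwrite(f"pics/{c}0.png",p); np.savez(f"{c}0.npz",p=p,d=d)
    print(c,np.round(ctrl.camera_info(c)["xyz"]))
    for n in ("gate","lever_knob","valve","plunger_top","bush","collar","spray","mug"):
        print(n,[(np.round(w(c,r["at"])).tolist(),round(r["confidence"],2)) for r in ctrl.find_in(c,n)[:2]])
o=ctrl.get_obs();print(o["clock"],o["eef_rot"],o["force"])
E
```

```text
top [ 338.   -5. 1193.]Traceback (most recent call last):
  File "<stdin>", line 6, in <module>
  File "h.py", line 4, in w
    i=info or ctrl.camera_info(cam); return np.array(i["rotation"])@np.array(p)+np.array(i["xyz"])
                                            ~~~~~~~~~~~~~~~~~~~~~~~^~~~~~~~~~~~
ValueError: matmul: Input operand 1 has a mismatch in its core dimension 0, with gufunc signature (n?,k),(k,m?)->(n?,m?) (size 3 is different from 4)
```

View pics/top0.png

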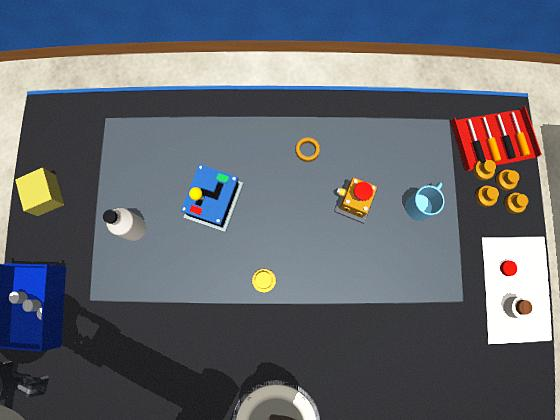

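The top view shows the gate at (212,195) with the ball at (196,193), the red patch at (196,210) and the green patch at (222,178). The red cap is at (363,190), the mug at (425,203), the collar at (307,149), the bush at (263,280) and the spray at (122,222). `rotation` is a quaternion, so I'll fix the helper.

```bash
sed -i 's/np.array(i\["rotation"\])/R.from_quat(i["rotation"]).as_matrix()/; 1a from scipy.spatial.transform import Rotation as R' h.py
python3 - <<'E'
from h import *
for c in ("top","scene"):
    p,d=ctrl.camera(c); cv2.imwrite(f"pics/{c}0.png",p); np.savez(f"{c}0.npz",p=p,d=d)
    print(c,np.round(ctrl.camera_info(c)["xyz"]))
    for n in ("gate","lever_knob","valve","plunger_top","bush","collar","spray","mug"):
        print(n,[(np.round(w(c,r["at"])).tolist(),round(r["confidence"],2)) for r in ctrl.find_in(c,n)[:2]])
    P=cloud(c,d); hsv=cv2.cvtColor(p,cv2.COLOR_BGR2HSV).astype(int); H,S,V=np.moveaxis(hsv,-1,0)
    gate=(np.abs(P[...,2]-83)<8)&(H>95)&(H<125)&(S>150)&(P[...,0]>300)&(P[...,0]<800)
    n,l,st,_=cv2.connectedComponentsWithStats(gate.astype(np.uint8)); k=1+st[1:,4].argmax()
    pts=P[l==k]; r=cv2.minAreaRect(pts[:,:2].astype(np.float32)); print("plate",r,pts[:,2].mean(),len(pts))
    c0=np.array(r[0])
    near=(np.hypot(P[...,0]-c0[0],P[...,1]-c0[1])<90)&(P[...,2]>75)
    for nm,m in (("red",(H<8)|(H>172)),("green",(H>50)&(H<85)),("yellow",(H>22)&(H<35))):
        q=P[near&m&(S>130)&(V>70)]; print(nm,len(q),q.mean(0).round(1), q.max(0).round(1),q.min(0).round(1))
    cap=((H<8)|(H>172))&(S>130)&(np.abs(P[...,2]-133)<7)&(P[...,0]>300)
    q=P[cap]; print("cap",len(q),q.mean(0),cv2.minEnclosingCircle(q[:,:2].astype(np.float32)))
o=ctrl.get_obs();print(o["clock"],o["eef_rot"],o["force"])
E
```

```text
top [ 338.   -5. 1193.]
gate [([589.0, 172.0, 86.0], 0.72), ([587.0, -207.0, 88.0], 0.68)]
lever_knob [([589.0, 205.0, 137.0], 0.52)]
valve [([592.0, -211.0, 87.0], 0.92)]
plunger_top [([603.0, -221.0, 134.0], 0.78)]
bush [([378.0, 34.0, 14.0], 0.62)]
collar [([605.0, -220.0, 132.0], 0.69), ([748.0, -86.0, 20.0], 0.62)]
spray [([512.0, 385.0, 124.0], 0.87)]
mug [([587.0, -418.0, 45.0], 0.81), ([512.0, 384.0, 125.0], 0.39)]
plate ((602.804931640625, 177.48098754882812), (114.26541137695312, 136.04586791992188), 71.67243194580078) 82.55917737351992 1520
red 73 [559.3 211.9  83.7] [571.3 226.9  88.4] [546.6 197.3  78.2]
green 73 [646.4 144.1  83.3] [657.9 158.3  88.1] [633.1 128.7  79.5]
yellow 126 [589.4 203.5 139.4] [603.4 220.4 147.9] [575.  189.2 125.9]
cap 274 [ 600.39718826 -219.76752399  132.72255631] ((601.219482421875, -219.77288818359375), 24.72055435180664)
scene [1337.  208.  976.]
gate [([633.0, 178.0, 82.0], 0.63)]
lever_knob [([604.0, 200.0, 135.0], 0.53)]
valve [([623.0, -204.0, 75.0], 0.8)]
plunger_top [([603.0, -216.0, 137.0], 0.64), ([603.0, 204.0, 138.0], 0.56)]
bush [([398.0, 39.0, 28.0], 0.83), ([606.0, -221.0, 134.0], 0.71)]
collar [([631.0, 183.0, 81.0], 0.62), ([760.0, -86.0, 17.0], 0.59)]
spray [([636.0, 180.0, 85.0], 0.74), ([546.0, 396.0, 116.0], 0.67)]
mug [([606.0, -409.0, 62.0], 0.87), ([622.0, -208.0, 73.0], 0.18)]
plate ((581.9428100585938, 154.26412963867188), (51.10394287109375, 77.3412094116211), 30.49468231201172) 83.86208167530775 112
red 2 [564.2 222.9  84.5] [566.5 223.1  85.2] [561.9 222.6  83.9]
green 64 [646.9 144.3  84.8] [658.8 158.6  88.8] [635.2 129.6  80.4]
yellow 93 [600.4 205.4 140. ] [611.4 218.4 147.7] [587.7 192.2 130.7]
cap 194 [ 606.39657537 -219.61394304  133.62498145] ((602.9368896484375, -219.5274658203125), 25.87279510498047)
1.0 [ 1.37470417e-01  9.90505873e-01 -7.32845270e-08 -1.60495652e-05] [-0.72041174  0.83122912  0.57511766]
```

View pics/scene0.png

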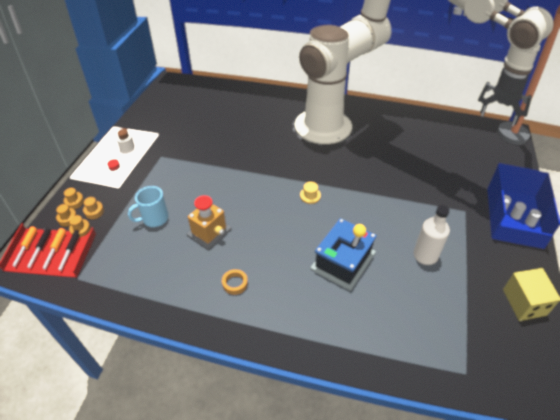

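The scene view agrees: the gate is near (345,250) with the ball at (360,231), and the red cap is at (204,203) with nothing tall beside it. The plate fit and the colour patches give a gate centre of (602.8, 177.7) and a yaw of -18.3°. Next I grip the ball gently and run it along the path.

```bash
cat >> h.py <<'E'
G=np.array([602.8,177.7]); YAW=np.radians(-18.33); c_,s_=np.cos(YAW),np.sin(YAW)
RG=np.array([[c_,-s_],[s_,c_]])
Q=[np.sin(-YAW/2),np.cos(-YAW/2),0,0]
def tcp(x,y,dz=0):
    return [*(G+RG@[x,y]), -120+np.sqrt(250**2-x*x-y*y)-19+dz]
def st(t=""):
    o=ctrl.get_obs(); e=np.array(o["eef_pos"]); g=RG.T@(e[:2]-G)
    print(t,round(o["clock"],2),"tcp",e.round(1),"gate",g.round(1),"F",np.round(o["force"],1),"w",round(o["gripper_width"],1),"gf",round(o["grip_force"],1))
E
python3 - <<'E'
from h import *
from scipy.optimize import least_squares
A=[]
for c in("top","scene"):
    z=np.load(c+"0.npz"); P=cloud(c,z["d"]); H,S,V=np.moveaxis(cv2.cvtColor(z["p"],cv2.COLOR_BGR2HSV).astype(int),-1,0)
    m=(H>20)&(H<36)&(S>130)&(V>70)&(P[...,2]>120)&(np.hypot(P[...,0]-595,P[...,1]-205)<40); A.append(P[m])
    f=least_squares(lambda b:np.linalg.norm(P[m]-b,axis=1)-17,[592,205,130],loss="soft_l1").x; print(c,f.round(1),(RG.T@(f[:2]-G)).round(1))
A=np.vstack(A); f=least_squares(lambda b:np.linalg.norm(A-b,axis=1)-17,[592,205,130],loss="soft_l1").x
b=RG.T@(f[:2]-G); print(f.round(1),b.round(1))
x0=float(b[0])
e=ctrl.get_obs()["eef_pos"]
ctrl.movel([e[0],e[1],300],250)
ctrl.reach(tcp(x0,23,120),Q); st("above")
ctrl.movel(tcp(x0,23),120); st("down")
ctrl.gripper_to(30,20); st("grip")
p,d=ctrl.camera("scene"); cv2.imwrite("pics/s1.png",cv2.resize(p[170:310,270:450],(720,560)))
E
```

```text
top [593.1 205.2 127.9] [-17.8  23.1]
scene [592.1 204.7 129.3] [-18.6  22.3]
[593.  205.  128.3] [-17.9  22.9]
above 3.45 tcp [592.6 206.2 229.5] gate [-18.6  23.9] F [-0.5  0.9 -0.6] w 85.5 gf 0.0
down 4.6 tcp [593.8 205.3 110.4] gate [-17.2  23.4] F [ 0.2  0.1 -0.7] w 85.5 gf 0.0
grip 5.13 tcp [593.3 205.4 109.7] gate [-17.7  23.3] F [0.5 1.7 1.4] w 32.5 gf 19.9
```

View pics/s1.png

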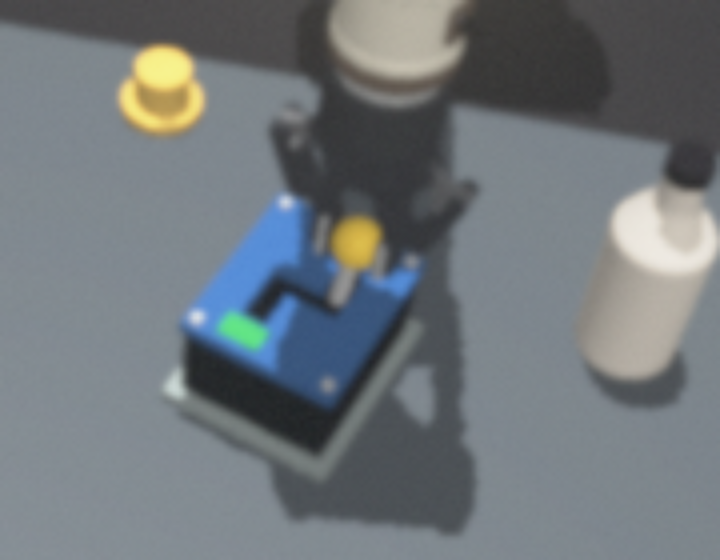

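The picture shows the ball at (356,243) between both pads, with the slot in front of it and green at (243,330). Next I move it along the path.

```bash
python3 - <<'E'
from h import *
def go(x,y,v=45,th=30):
    r=ctrl.movel(tcp(x,y),v,threshold=th); st((x,y,r)); return r
ok=not(go(0,23) or go(0,0) or go(0,-23) or go(18,-23))
if ok: go(37.5,-23,30,15)
c,_=ctrl.camera("scene"); cv2.imwrite("pics/s2.png",cv2.resize(c[170:310,270:450],(720,560)))
E
```

```text
(0, 23, False) 5.73 tcp [610.7 199.5 110.4] gate [ 0.7 23.2] F [-1.1  2.1  5.1] w 32.4 gf 20.1
(0, 0, False) 6.39 tcp [602.6 177.4 110.8] gate [-0.1 -0.3] F [0.8 0.7 2.6] w 32.7 gf 20.2
(0, -23, False) 7.05 tcp [595.4 155.5 109.9] gate [ -0.  -23.4] F [0.  1.2 3.1] w 32.4 gf 20.2
(18, -23, False) 7.6 tcp [612.8 149.9 109.2] gate [ 18.3 -23.3] F [-0.   0.1  3.7] w 32.5 gf 20.4
(37.5, -23, False) 8.4 tcp [631.1 144.  106.9] gate [ 37.4 -23.1] F [-0.5  0.1  2.6] w 32.4 gf 20.4
```

View pics/s2.png

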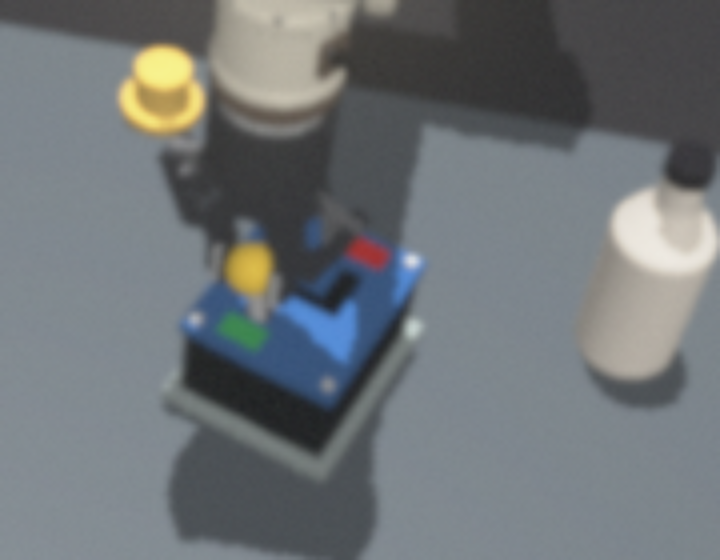

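The ball is now at (248,268) with its stalk at the green patch (243,330). I'll feel for the end of the slot, release, check, and go above the plunger.

```bash
python3 - <<'E'
from h import *
st(ctrl.movel(tcp(40,-23),20,threshold=7))
ctrl.gripper_to(85); st("open")
e=ctrl.get_obs()["eef_pos"]; ctrl.movel([e[0],e[1],240],150)
p0=[602,-219.7]
ctrl.reach([*p0,200],Q); ctrl.gripper_to(0,20); st("valve")
for c in("top","scene"):
    p,d=ctrl.camera(c); P=cloud(c,d); H,S,V=np.moveaxis(cv2.cvtColor(p,cv2.COLOR_BGR2HSV).astype(int),-1,0)
    m=(H>20)&(H<36)&(S>130)&(V>70)&(P[...,2]>110)&(np.hypot(P[...,0]-G[0],P[...,1]-G[1])<80); A=P[m]
    f=least_squares(lambda b:np.linalg.norm(A-b,axis=1)-17,[630,144,127],loss="soft_l1").x if 0 else __import__("scipy.optimize").optimize.least_squares(lambda b:np.linalg.norm(A-b,axis=1)-17,[630,144,127],loss="soft_l1").x
    print(c,len(A),f.round(1),(RG.T@(f[:2]-G)).round(1))
E
```

```text
False 8.72 tcp [633.4 143.3 106.5] gate [ 39.9 -23. ] F [-0.6  0.1  1.6] w 32.4 gf 20.4
open 9.28 tcp [633.5 143.3 106.7] gate [ 40. -23.] F [ 0.  -0.4  0.8] w 84.8 gf 0.0
valve 12.47 tcp [ 602.  -219.7  200. ] gate [ 124.2 -377.5] F [-0. -1.  0.] w 0.1 gf 0.0
top 126 [631.3 142.1 125.5] [ 38.2 -24.8]
scene 101 [631.  141.5 127.3] [ 38.2 -25.5]
```

The lever is at the green end. Now I press the plunger slowly, stopping on force.

```bash
python3 - <<'E'
from h import *
p0=[602,-219.7]
ctrl.movel([*p0,137],100); ctrl.pause(.2); st("over")
ctrl.movel([*p0,117],25,threshold=12); st("first")
r=ctrl.movel([*p0,107],8,threshold=18); st(("second",r))
for z in (110,109,108):
    o=ctrl.get_obs()
    if o["force"][2]>=19: break
    ctrl.movel([*p0,z],8,threshold=12); st(z)
ctrl.pause(.6); st("hold"); ctrl.pause(.6); st("hold")
E
```

```text
over 13.55 tcp [ 602.5 -220.   138. ] gate [ 124.8 -377.6] F [-0.2  0.4  0. ] w -0.2 gf 0.0
first 14.5 tcp [ 602.4 -219.9  118.1] gate [ 124.7 -377.5] F [-1.7  0.1  8.1] w 0.2 gf 3.9
('second', False) 15.9 tcp [ 602.7 -220.   110.8] gate [ 125.  -377.6] F [-7.1  4.6 21.4] w 0.4 gf 10.4
hold 16.5 tcp [ 602.7 -220.1  110.8] gate [ 125.  -377.6] F [-8.3  4.3 21.1] w 0.2 gf 10.4
hold 17.1 tcp [ 602.7 -220.1  110.8] gate [ 125.  -377.6] F [-7.   4.1 21.7] w -0.0 gf 10.4
```

The plunger bottomed at z = 110.8 with 21 N, which is the second stop, and was held for over a second. Now I release it and check.

```bash
python3 - <<'E'
from h import *
p0=[602,-219.7]
ctrl.movel([*p0,140],40); ctrl.movel([*p0,220],120); ctrl.pause(.3)
ctrl.reach([450,-150,300],Q); st("away")
p,d=ctrl.camera("scene"); cv2.imwrite("pics/s3.png",p)
P=cloud("scene",d); H,S,V=np.moveaxis(cv2.cvtColor(p,cv2.COLOR_BGR2HSV).astype(int),-1,0)
q=P[((H<8)|(H>172))&(S>130)&(np.hypot(P[...,0]-602,P[...,1]+220)<26)]; print(np.percentile(q[:,2],[50,80]))
E
```

```text
away 19.96 tcp [ 450.4 -150.3  299.8] gate [ -41.5 -359.3] F [ 0.4 -0.7 -0.1] w -0.2 gf 0.0
[133.74711415 135.09015916]
```

View pics/s3.png

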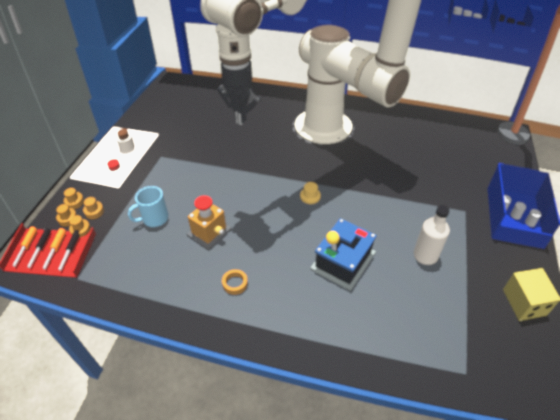

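The picture shows the ball at the green end (333,238) and the cap back up at (204,203), at the released height of about 133 mm. The bystanders haven't moved, so I'm handing in.

```bash
python3 -c "
from bench import ctrl
print(ctrl.hand_in())"
```

```text
the job is handed in; nothing more can be done
None
```

The job is done and handed in at about 20 s: the lever is in the green end, and the plunger was pressed to its second stop at about 21 N, held for over a second and came fully back up, with nothing else moved.

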